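Change the crimp die under the screw press

ROBOT

A 6-joint arm with a two-finger parallel gripper is mounted at the origin on a cart in front of the work surface, level with it; the furniture and walls round the work are solid. World frame = base frame: x ahead of the robot, y to its left, z up, the work surface at z = 0. Lengths are in mm, angles in rad, forces in N, time in s.
With the tool pointing down it reaches from about 300 to 775 mm from the base axis. Payload 14.6 kg.
Tool frame: the origin (TCP) lies at the very end of the fingers, on their centre line; the grasp point (between the pads) lies 19 mm behind it; z points along the fingers, y is the line along which they close (so a half turn about z gives the same grasp; the last joint's range is limited). The gripper opens to 94 mm and grips with 3 to 60 N. Pads are 16 mm wide; open, the fingers measure 119 mm over their backs; the gripper's body (75 mm by 177 mm) begins 78 mm behind the grasp point.
Start: joints at [-1.398, 0.3, 1.521, -0, 1.321, -0.067], TCP at [130.623, -534.254, 205.446] pointing down, gripper open.
Joint ranges: [-3.03, 3.03], [-0.79, 2.21], [0.23, 2.52], [-1.04, 4.18], [0, 3.07], [-2.55, 2.55]. Speed limits (rad/s): [2.22, 2.22, 2.57, 3.14, 3.14, 3.14].

INTERFACE

Orientations are given as [roll, pitch, yaw] about the fixed x, y, z axes, in that order (R = Rz(yaw) Ry(pitch) Rx(roll)).
In Python, from cell import manip, eyes, ticket gives the robot as it stands. The module is installed in compiled form; this text tells all that it offers.
- The arm moves only by the tool arm_command, never from a script. Its argument "plan" is a list of rows, each a list of 5 numbers: the opening, from -1 (shut) to 1 (fully open), then the shift along the tool's x, y, z in m, then the turn about the tool's z in rad. In form: [[jaw, dx, dy, dz, roll], ...]. A call has 1 to 20 rows; each row shifts and turns the commanded pose from where the row before left it, along the tool's axes as they then stand; what a row does not reach is not made up. A row lasts 1/8 s, in which the tool goes at most 62.5 mm and 10.7 degrees, less where a joint would pass 70% of its speed; a pose out of reach is approached as far as the arm can. A call is refused whole if a number of a shift passes 0.0625 or a number of a turn 0.188, either way. A call with a gripper value outside its range is refused whole. The fingers move at their own pace and stop on an object; "newtons" is the grip in N (left out, the last holds). Time passes only in rows, so rows that do not move let the fingers close. It gives the time, the measured TCP pose, the force, the opening and the grip force at its end, in the units of the state.
- manip.read_state(): the state, without advancing time (a new reading comes with each control period).
- eyes.camera(name): name is "side" or "top"; returns a dict with "img" (400x640x3 uint8, blue, green, red), "z_map" (400x640 float32, mm along the optical axis (not along the pixel's ray), 0 where there is no reading), "fx", "fy", "cx", "cy" (pixels), "eye" and "orientation" of the camera in the world. Camera axes: x right, y down, z forward; pixel columns grow to the right and rows downward; lengths in mm; the calibration is good to about 2 mm. A picture is of the moment at which its call begins.
- ticket.sign_off(): hands the job in; it is judged then, once.
The state is a dict: "clock": time; "joints": joint angles; "qd": joint speeds; "effort": joint torques, N m; "eef_pos": TCP position; "eef_rot": TCP orientation; "wrist_force": force on the tool from outside, world axes, zero at the start; "moment": the same for the moment, N m; "finger_gap": finger opening in mm; "finger_force": force on a finger pad.
Only numpy, scipy, OpenCV 4.12 (cv2) and the standard library are available. Lean on these libraries where they do the work, as an engineer would, in place of code of your own. Each camera call takes 0.05 s, during which the arm holds its last target. There are 200 camera calls.

TASK

Change the die in the small two-post screw press: slide the old die out from under the ram and stand it on the black rubber mat, then slide the new die, the other one standing on this bench, in between the guide rails under the ram until it is home against the end stop, and swing the keeper fully shut across its front. Keep both dies upright and do not shove the other things on the bench about.

Things in the scene. Friction and masses are not known exactly. Their poses are not given: they have to be found in the camera images.
- press: small two-post screw press, fixed to the bench. Frame: x = the way a die slides in (away from the robot), y left, z up; origin on the bench top straight below the centre of a seated die. Grey base from x -90 to +46 mm, y -66 to +66 mm; its flat top is the bed on which dies slide, 20 mm above the bench. Steel end stop at x = +31 mm, 24 mm high
- seat (a point): where the centre of the underside of a seated die belongs: on the bed (20 mm above the bench), axes as the press; a die lies with its length along x here, either end first, its flange touching the end stop 31 mm beyond
- rail_mouth (a point): front end of the side rails, on the bed (press x = -20 mm), axes as the press. Rails run from here to x = +34, inner faces at y +-22.9 mm (0.9 mm play beside a die), 9.5 mm high; flared lead-ins 15 mm long before them. From x = +2 on, hold-down strips reach 3 mm in over the flange, 10.5 to 15.5 mm above the bed, so a die goes in and out only by sliding along x
- crosshead (a point): middle of the lower front edge of the press head (press x = -10 mm, 110 mm above the bed); head to x = +46, y +-68 mm, 40 mm high, screw and cross bar up to 215 mm. Below it the ram foot (x 0 to +36, y +-20 mm, 72 mm above the bed) and two posts 24 mm thick at x = +18, y = +-53 mm. To hold a seated die by the front of its block the tool must lean back 30 to 45 degrees
- keeper (a joint): steel bar that swings level about an upright pivot. 0 = shut: bar (12 mm wide, 17 to 27 mm above the bed) across the front of the die block, rear face at press x = -23.5 mm (1.5 mm to spare); can shut only when the die is home. Grows opening: clockwise from above, from pointing right, past pointing at the robot, to pointing left. Starts at 1.65 to 2.2 rad; about 1 N at the knob; stays put
- keeper_pivot (a point): the keeper's pivot axis at the left front of the press: at press x = -29.5, y = +52 mm, at the bar's mid height, 22 mm above the bed; axes as the press
- knob (a point): middle of the upright black cylindrical knob on the keeper's free end: 16 mm thick, 34 mm high (29 to 63 mm above the bed, this point at 48 mm), 62 mm from the pivot axis. With the keeper shut it is 15.5 mm nearer the robot (press -x) and 60 mm to the right (press -y) of the pivot
- old_die: the old die, at first in the press on its seat or up to 1 mm short of it: steel crimp die, flat flange 62 (y) x 44 (x) mm, 8 mm thick, with a block 44 (y) x 32 (x) mm centred on it, top 35 mm above the underside. Origin: centre of the underside, z up. 0.3 to 0.6 kg
- new_die: the new die, the same as the old one, at first standing alone on the bench left of the mat or right of the crimp press: steel crimp die, flat flange 62 (y) x 44 (x) mm, 8 mm thick, with a block 44 (y) x 32 (x) mm centred on it, top 35 mm above the underside. Origin: centre of the underside, z up. 0.3 to 0.6 kg
- crimp_press: the tall pneumatic crimp press of the bench, fixed, an obstacle between the screw press and the right of the bench: a box 144 mm deep, 194 mm wide, 375 mm high in its own frame (x away from the robot): x from -218 to -74 mm, y from -97 to +97 mm; origin behind it on the bench top
- wire_straightener: row of rollers on a bracket, fixed to the right side of the crimp press, an obstacle in front of the right of the bench: 66 x 194 mm seen from above (its own x, y, centred), from its origin's height up to 112 mm above it
- mat: black rubber mat lying on the bench left of the press, 94 x 94 mm, 4 mm thick, fixed; origin: centre of its underside
- reel: bystander: small black and white wire reel lying flat, 62 mm across, 24 mm high; loose, leave it alone; origin: centre of its underside
- oil: bystander: white oil bottle with a red spout, standing, 38 mm across, 120 mm high; loose, leave it alone; origin: centre of its underside
- marker: bystander: black and white marker pen lying, 119 mm long, 16 mm thick; loose, leave it alone; origin: centre of its underside

How it is judged (in metres and radians):
On the way, in this order (a step that is already met when the one before it is completed fails the run):
1. the old die stands upright on the rubber mat (x of old_die in the frame of mat between -0.042 and 0.042 m and y of old_die in the frame of mat between -0.042 and 0.042 m and z of old_die in the frame of mat between 0.001 and 0.007 m and angle between old_die's own z axis and vertical below 0.08 rad), for 0.2 s.
2. the new die is between the rails under the ram, within 6 mm of home (x of new_die in the frame of seat between -0.006 and 0.004 m and y of new_die in the frame of seat between -0.004 and 0.004 m and z of new_die in the frame of seat between -0.003 and 0.003 m and angle between the y axis of new_die and the x axis of seat, either way round below 0.08 rad), for 0.2 s.
At the end, for the whole second after the job is handed in: The old die stands upright and still on the rubber mat (its centre within 42 mm of the mat's centre along each of the mat's sides); the new die sits on the press bed within 3 mm of home and 4 mm of the middle of the rails, in line within 0.08 rad; the keeper is shut to less than 0.08 rad (all of step 1 and x of new_die in the frame of seat between -0.003 and 0.004 m and y of new_die in the frame of seat between -0.004 and 0.004 m and z of new_die in the frame of seat between -0.003 and 0.003 m and angle between the y axis of new_die and the x axis of seat, either way round below 0.08 rad and value of joint keeper below 0.08 rad and linear speed of each of old_die, new_die below 0.01 m/s); the robot touches nothing.
It fails at once if a die is tipped over (more than 0.6 rad) (angle between any of old_die, new_die's own z axis and vertical above 0.6 rad).
It fails at once if a bystander is shoved more than 40 mm (distance of any of reel, oil, marker from where it was at the start of the episode above 0.04 m).
It also fails if it takes over 72 s, if anything falls off the work surface, if the arm or the gripper's body presses on something with over 40 N, if the wrist force passes 120 N, or if a joint passes its speed limit or range.

## Working session

There is one attempt and no reset: what is moved stays moved. The work goes in short steps, Python scripts to look and compute and a tool call to move; the robot and the scene stay as the last step left them, time stands still between calls to the robot, and variables do not carry over. Pictures are saved under pics/ and viewed, at most 10 in all, crops included, and the job is handed in when it is done.

Besides the shell and the picture viewer there is one more tool, called in YAML: its name, and indented under it one key for each argument. arm_command: Moves the arm, as the interface text tells. Its arguments: {"type":"object","properties":{"plan":{"type":"array"},"newtons":{"type":"number"}},"required":["plan"]}

```bash
mkdir -p pics; cat > h.py <<'E'
import numpy as np, cv2, pickle
from scipy.spatial.transform import Rotation as R
from cell import manip, eyes, ticket
def cam(n,save=None):
    c=eyes.camera(n)
    if save: cv2.imwrite('pics/'+save+'.png',c['img']); pickle.dump(c,open('pics/'+save+'.pkl','wb'))
    return c
def rot(c):
    o=np.array(c['orientation'])
    return o if o.shape==(3,3) else R.from_euler('xyz',o).as_matrix()
def cloud(c):
    v,u=np.mgrid[:400,:640]; z=c['z_map']
    p=np.stack([(u-c['cx'])/c['fx']*z,(v-c['cy'])/c['fy']*z,z],-1)
    return p@rot(c).T+np.array(c['eye'])
E
python3 - <<'E'
from h import *
for n in('top','side'):
    c=cam(n,n+'0'); print(n,c['fx'],c['cx'],c['cy'],c['eye'],c['orientation'])
print(manip.read_state())
E
```

```text
top 378.7989213480618 320.118992056627 200.28108044866568 [ 336.77352983   11.13609542 1015.26968975] [-2.95261164 -0.0046752  -1.56201946]
side 425.50875538072415 314.70314762193857 199.4894516799663 [ 47.56228243 843.4072633  864.50658871] [-2.2475036  -0.0165072  -2.60736189]
{'clock': 0.1, 'joints': array([-1.39761481e+00,  3.00418021e-01,  1.52150242e+00, -4.76841926e-05,
        1.32070415e+00, -6.65578305e-02]), 'qd': array([ 5.38297303e-04, -1.98148519e-03, -2.53869918e-03,  5.83062792e-05,
        7.52228970e-04, -8.25391504e-04]), 'effort': array([-1.58883204e-04, -5.32648695e+01, -3.53288162e+01,  7.08965259e-02,
        2.35083851e-02, -3.63315735e-05]), 'eef_pos': array([ 130.56477414, -534.03988236,  204.94872373]), 'eef_rot': array([-3.14055994e+00, -2.25460109e-05,  2.39751163e-01]), 'wrist_force': array([0.22378652, 0.16441882, 0.34551729]), 'moment': array([-0.0069273 , -0.01808211, -0.0184399 ]), 'finger_force': 0.0, 'finger_gap': 94.19940075879776}
```

View pics/top0.png

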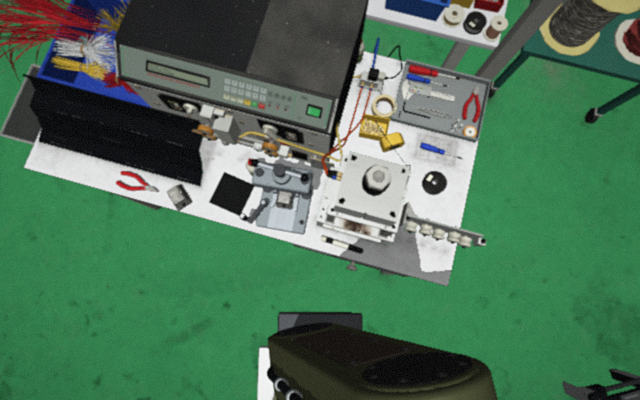

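View pics/side0.png

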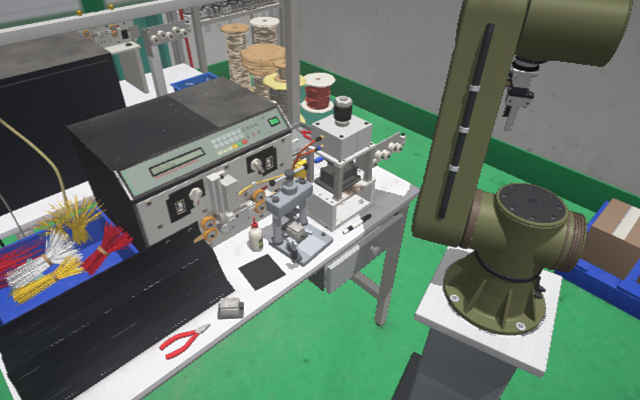

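The top view shows the new die at about (179,196), left of the mat at (234,194). The press is at (285,200) with the old die in it, and the marker lies at (342,243).

```bash
python3 - <<'E'
from h import *
for n,(a,b,w,h),s in(('top',(155,145,190,115),4),('side',(205,165,180,160),4)):
    c=pickle.load(open(f'pics/{n}0.pkl','rb'))
    i=cv2.resize(c['img'][b:b+h,a:a+w],None,fx=s,fy=s,interpolation=cv2.INTER_CUBIC)
    i=i[:600,:800]; cv2.imwrite(f'pics/{n}0c.png',i)
    P=cloud(c); 
    pts={'top':[(179,196),(234,194),(285,195),(160,196),(215,215),(255,215),(300,225),(265,165)],'side':[(231,308),(230,300),(262,275),(300,180),(200,330)]}[n]
    for u,v in pts: print(n,u,v,P[v,u].round())
E
```

```text
top 179 196 [532. 380.  37.]
top 234 194 [546. 243.   3.]
top 285 195 [534.  99.  54.]
top 160 196 [539. 446.  -1.]
top 215 215 [488. 293.  -3.]
top 255 215 [482. 176.  48.]
top 300 225 [460.  61.  19.]
top 265 165 [564. 128. 227.]
side 231 308 [523. 401.  32.]
side 230 300 [538. 386.  36.]
side 262 275 [537. 261.   4.]
side 300 180 [551.  49. 177.]
side 200 330 [558. 474.   9.]
```

View pics/top0c.png

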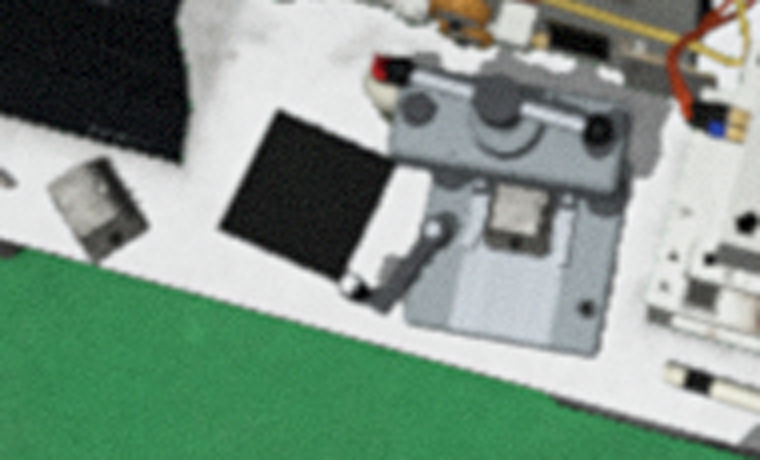

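View pics/side0c.png

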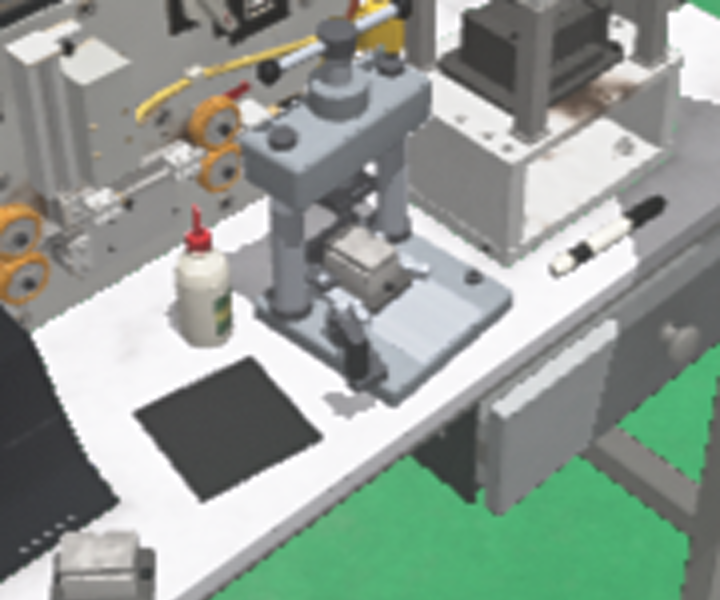

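The top crop shows the mat corners at (280,112), (395,158), (342,280) and (220,228), and the base front corners at (405,322) and (598,355). The keeper pivot is at about (440,228), the knob at about (357,287), and the new die near (98,208).

```bash
cat >> h.py <<'E'
def onplane(c,u,v,z):
    d=rot(c)@np.array([(u-c['cx'])/c['fx'],(v-c['cy'])/c['fy'],1]); e=np.array(c['eye'])
    return e+d*(z-e[2])/d[2]
def rect(P,zlo,zhi,x0,x1,y0,y1):
    m=(P[...,2]>zlo)&(P[...,2]<zhi)&(P[...,0]>x0)&(P[...,0]<x1)&(P[...,1]>y0)&(P[...,1]<y1)
    q=P[m]; return cv2.minAreaRect(q[:,:2].astype(np.float32)),q.mean(0).round(1),m.sum()
def proj(c,p):
    q=(np.atleast_2d(p)-np.array(c['eye']))@rot(c); return np.c_[q[:,0]/q[:,2]*c['fx']+c['cx'],q[:,1]/q[:,2]*c['fy']+c['cy']]
E
python3 - <<'E'
from h import *
t=pickle.load(open('pics/top0.pkl','rb'));s=pickle.load(open('pics/side0.pkl','rb'))
T=lambda u,v,z:onplane(t,155+u/4,145+v/4,z)[:2].round(1)
S=lambda u,v,z:onplane(s,205+u/4,165+v/4,z)[:2].round(1)
m=[T(*p,4) for p in((280,112),(395,158),(342,280),(220,228))];print('mat T',m,np.mean(m,0))
m=[S(*p,4) for p in((250,357),(322,437),(203,501),(133,411))];print('mat S',m,np.mean(m,0))
print('base front T',T(405,322,20),T(598,355,20),'back-r',T(628,180,20))
print('base front S',S(395,403,20),S(512,297,20))
print('pivot T',T(440,228,47),'knob top T',T(352,283,83),'S knob top',S(352,325,83))
print('head front T',T(390,155,170),T(615,192,170),'S',S(245,140,170),S(295,162,170),S(430,78,170))
for n,c in(('t',t),('s',s)):
    P=cloud(c)
    print(n,'die top',rect(P,28,45,490,580,340,430)); print(n,'die all',rect(P,5,45,485,585,335,435))
    print(n,'olddie top',rect(P,48,62,490,560,60,135)[1:],'head',rect(P,163,178,480,640,0,200))
    print(n,'base',rect(P,14,24,400,600,20,200))
E
```

```text
mat T [array([604.2, 270.6]), array([572.5, 190.2]), array([487.8, 222.3]), array([522.6, 306.7])] [546.775 247.45 ]
mat S [array([568.7, 192.1]), array([485.8, 226.6]), array([520.7, 310.5]), array([606.4, 273.6])] [545.4 250.7]
base front T [457.8 176.1] [437.2  48.4] back-r [555.1  30.2]
base front S [452.7 188.3] [434.9  59.2]
pivot T [516.1 151.4] knob top T [474.1 199.6] S knob top [481.5 194.4]
head front T [535.5 163.7] [515.1  34.7] S [583.9 161.4] [543.7 162.8] [516.3  40.3]
t die top (((535.4219360351562, 390.58892822265625), (45.02509689331055, 31.324052810668945), 34.33309555053711), array([535.6, 389.5,  34.1]), np.int64(195))
t die all (((543.260986328125, 382.54656982421875), (81.78057098388672, 99.32195281982422), 4.825858116149902), array([537.7, 381.8,  21.8]), np.int64(415))
t olddie top (array([527.4, 101.2,  53.8]), np.int64(124)) head (((578.58935546875, 85.20023345947266), (145.71331787109375, 117.66309356689453), 75.884033203125), array([558.6,  91.4, 169.3]), np.int64(1018))
t base (((513.4998779296875, 103.90365600585938), (131.9801025390625, 134.22996520996094), 80.31983184814453), array([486.4, 103.8,  19.2]), np.int64(1335))
s die top (((536.1484375, 391.9925231933594), (43.957130432128906, 31.971694946289062), 33.39738845825195), array([534.6, 393.7,  34.6]), np.int64(219))
s die all (((550.642578125, 378.70867919921875), (66.53379821777344, 101.62896728515625), 46.904701232910156), array([536.2, 392.3,  20.9]), np.int64(550))
s olddie top (array([534.7, 104.2,  54.6]), np.int64(147)) head (((581.0927124023438, 86.42346954345703), (152.330078125, 118.272216796875), 78.09394073486328), array([564.8,  99.7, 170.2]), np.int64(689))
s base (((515.8711547851562, 112.46001434326172), (200.07156372070312, 136.35012817382812), 80.23413848876953), array([490.4, 112.8,  20.1]), np.int64(848))
```

arm_command:
  plan:
    - [1,0.0319,-0.0418,0,0]
    - [1,0.0319,-0.0418,0,0]
    - [1,0.0319,-0.0418,0,0]
    - [1,0.0319,-0.0418,0,0]
    - [1,0.0319,-0.0418,0,0]
    - [1,0.0319,-0.0418,0,0]
    - [1,0.0319,-0.0418,0,0]
    - [1,0.0319,-0.0418,0,0]
    - [1,0.0319,-0.0418,0,0]
    - [1,0.0177,-0.0471,0,0]
    - [1,0.0177,-0.0471,0,0]
    - [1,0.0177,-0.0471,0,0]
    - [1,0.0177,-0.0471,0,0]
    - [1,0.0177,-0.0471,0,0]
    - [1,0.0396,-0.0316,0,0]
    - [1,0.0396,-0.0316,0,0]
    - [1,0.0396,-0.0316,0,0]
    - [1,0.0396,-0.0316,0,0]
    - [1,0.0396,-0.0316,0,0]
    - [1,0.0396,-0.0316,0,0]

```text
clock: 2.6
eef_pos: [536.7, 391.0, 204.9]
eef_rot: [3.141, 0.001, 0.24]
wrist_force: [0.8, -0.1, 0.4]
finger_gap: 94.0
finger_force: 0.0
```

arm_command:
  plan:
    - [1,0,0,0,-0.1745]
    - [1,0,0,0,-0.1745]
    - [1,0,0,0,-0.1745]
    - [1,0,0,0,-0.1745]
    - [1,0,0,0,-0.1745]
    - [1,0,0,0,-0.1745]
    - [1,0,0,0,-0.1745]
    - [1,0,0,0,-0.1745]
    - [1,0,0,0,-0.1745]
    - [1,0,0,0,-0.1745]
    - [1,0,0,0,-0.1745]
    - [1,0,0,0,-0.1745]
    - [1,0,0,0,-0.1745]
    - [1,0,0,0,-0.1745]
    - [1,0,0,0,-0.1745]
    - [1,0,0,0,-0.1745]
    - [1,0,0,0,-0.1745]
    - [1,0,0,0,-0.1745]
    - [1,0,0,0,-0.1745]
    - [1,0,0,0,-0.1745]

```text
clock: 5.1
eef_pos: [535.8, 389.7, 204.9]
eef_rot: [3.142, -0.001, -2.548]
wrist_force: [0.2, -1.3, -0.2]
finger_gap: 94.1
finger_force: 0.0
```

arm_command:
  newtons: 30
  plan:
    - [1,0,0,0.05,0]
    - [1,0,0,0.05,0]
    - [1,0,0,0.05,0]
    - [1,0,0,0.03,0]
    - [1,0,0,0.012,0]
    - [-0.4,0,0,0,0]
    - [-0.5,0,0,0,0]
    - [-0.6,0,0,0,0]
    - [-0.6,0,0,0,0]
    - [-0.6,0,0,0,0]
    - [-0.6,0,0,0,0]
    - [-0.6,0,0,0,0]

```text
clock: 6.6
eef_pos: [535.9, 389.9, 13.5]
eef_rot: [3.141, 0.0, -2.553]
wrist_force: [-0.1, 1.3, 1.0]
finger_gap: 31.9
finger_force: 29.9
```

arm_command:
  plan:
    - [-0.6,0,0,-0.008,0]
    - [-0.6,0,0,0,0.151]
    - [-0.6,0,0,0,0.151]
    - [-0.6,0,0,0,0.151]
    - [-0.6,0,0,0,0.151]
    - [-0.6,0,0,0,0.151]
    - [-0.6,0,0,0,0]
    - [-0.6,0,0,0.006,0]
    - [-0.6,0,0,0.002,0]
    - [0.4,0,0,0,0]
    - [0.4,0,0,0,0]
    - [0.4,0,0,0,0]

```text
clock: 8.1
eef_pos: [536.1, 389.9, 13.6]
eef_rot: [3.141, 0.0, 2.975]
wrist_force: [0.6, -0.3, 0.3]
finger_gap: 58.5
finger_force: 0.0
```

arm_command:
  plan:
    - [0.4,0,0,-0.055,0]
    - [0.4,0,0,-0.056,0]
    - [0.4,0,0,-0.056,0]
    - [0.4,0,0,-0.056,0]
    - [0.4,0,0,-0.056,0]
    - [0.4,0,0,-0.056,0]
    - [0.4,0,0,-0.056,0]
    - [0.4,0,0,-0.056,0]
    - [0.4,0.002,-0.0543,0,0]
    - [0.4,0.002,-0.0543,0,0]
    - [0.4,0.002,-0.0543,0,0]
    - [0.4,0.002,-0.0543,0,0]
    - [0.4,0.002,-0.0543,0,0]
    - [0.4,0.002,-0.0543,0,0]
    - [0.4,0.002,-0.0543,0,0]
    - [0.4,0,-0.0543,0,0]
    - [0.4,-0.05,0,0,0]
    - [0.4,-0.05,0,0,0]
    - [0.4,-0.05,0,0,0]
    - [0.4,-0.05,0,0,0]

```text
clock: 10.6
eef_pos: [646.8, -69.5, 460.8]
eef_rot: [-3.142, 0.001, 2.975]
wrist_force: [-0.9, 0.4, 0.3]
finger_gap: 65.7
finger_force: 0.0
```

```bash
python3 -c "
from h import *
s=manip.read_state();print(s['joints'].round(3),s['eef_pos'].round(1),s['eef_rot'].round(3))"
```

```text
[-0.163  0.562  0.574 -0.     2.005 -1.567] [646.8 -69.5 460.8] [-3.142e+00  1.000e-03  2.975e+00]
```

arm_command:
  plan:
    - [0.4,-0.05,0,0,0]
    - [0.4,-0.05,0,0,0]
    - [0.4,-0.05,0,0,0]
    - [0.4,-0.05,0,0,0]

```text
clock: 11.1
eef_pos: [743.7, -90.1, 406.9]
eef_rot: [3.138, 0.062, 2.975]
wrist_force: [0.6, -0.4, 1.0]
finger_gap: 65.8
finger_force: 0.0
```

```bash
python3 -c "
from h import *
s=manip.read_state();print(s['joints'].round(3),s['eef_pos'].round(1),s['eef_rot'].round(3))"
```

```text
[-0.171  0.845  0.236  0.004  1.999 -1.573] [743.7 -90.1 406.9] [3.138 0.062 2.975]
```

arm_command:
  plan:
    - [0.4,-0.03,0,-0.05,0]
    - [0.4,-0.03,0,-0.05,0]
    - [0.4,-0.03,0,-0.05,0]
    - [0.4,-0.03,0,-0.05,0]

```text
clock: 11.6
eef_pos: [698.2, -89.4, 514.8]
eef_rot: [3.134, 0.176, 2.974]
wrist_force: [-0.3, -0.9, 0.1]
finger_gap: 65.5
finger_force: 0.0
```

```bash
python3 -c "
from h import *
s=manip.read_state();print(s['joints'].round(3),s['eef_pos'].round(1),s['eef_rot'].round(3))"
```

```text
[-0.183  0.696  0.235  0.012  2.035 -1.581] [698.2 -89.4 514.8] [3.134 0.176 2.974]
```

arm_command:
  plan:
    - [0.4,-0.03,0.001,-0.05,0]
    - [0.4,-0.03,0.001,-0.05,0]
    - [0.4,-0.03,0.001,-0.05,0]
    - [0.4,-0.03,0.001,-0.05,0]
    - [0.4,-0.03,0.001,-0.05,0]
    - [0.4,-0.03,0.001,-0.05,0]

```text
clock: 12.35
eef_pos: [617.1, -80.1, 644.8]
eef_rot: [3.127, 0.338, 2.972]
wrist_force: [0.2, 0.3, -0.4]
finger_gap: 66.0
finger_force: 0.0
```

```bash
cat >> h.py <<'E'
def st():
    s=manip.read_state(); M=R.from_euler('xyz',s['eef_rot']).as_matrix(); z=M[:,2]
    print(s['joints'].round(3),s['eef_pos'].round(1),'lean',np.arccos(-z[2]).round(3),'head',np.arctan2(z[1],z[0]).round(3),'yz',M[2,1].round(3),'yhead',np.arctan2(M[1,1],M[0,1]).round(4)); return s,M
E
python3 -c "
from h import *
st()"
```

```text
[-0.199  0.496  0.236  0.028  2.072 -1.585] [617.1 -80.1 644.8] lean 0.338 head -0.125 yz 0.014 yhead 1.4062
```

arm_command:
  plan:
    - [0.4,-0.03,0.006,-0.05,0]
    - [0.4,-0.03,0.006,-0.05,0]
    - [0.4,-0.03,0.006,-0.05,0]
    - [0.4,-0.03,0.006,-0.05,0]
    - [0.4,-0.03,0.006,-0.05,0]
    - [0.4,-0.03,0.006,-0.05,0]
    - [0.4,-0.03,0.006,-0.05,0]
    - [0.4,-0.03,0.006,-0.05,0]

```text
clock: 13.35
eef_pos: [488.0, -32.8, 782.2]
eef_rot: [3.11, 0.559, 2.967]
wrist_force: [0.3, 0.4, 0.5]
finger_gap: 65.8
finger_force: 0.0
```

```bash
python3 -c "
from h import *
st()"
```

```text
[-0.153  0.242  0.236  0.023  2.105 -1.541] [488.  -32.8 782.2] lean 0.559 head -0.115 yz 0.027 yhead 1.4126
```

arm_command:
  plan:
    - [0.4,-0.03,-0.03,-0.05,0]
    - [0.4,-0.03,-0.03,-0.05,0]
    - [0.4,-0.03,-0.03,-0.05,0]

```text
clock: 13.72
eef_pos: [422.3, -111.0, 820.3]
eef_rot: [3.109, 0.636, 2.964]
wrist_force: [-0.3, 0.4, -0.3]
finger_gap: 65.7
finger_force: 0.0
```

```bash
python3 -c "
from h import *
st()"
```

```text
[-0.467  0.157  0.236  0.239  2.128 -1.68 ] [ 422.3 -111.   820.3] lean 0.637 head -0.122 yz 0.026 yhead 1.413
```

```bash
cat >> h.py <<'E'
O=np.array([535.5,98.5,20.]); H=-.163
def W(x,y,z): return O+np.array([x*np.cos(H)-y*np.sin(H),x*np.sin(H)+y*np.cos(H),z])
def Pf(p):
    d=np.array(p)-O; return np.array([d[0]*np.cos(H)+d[1]*np.sin(H),-d[0]*np.sin(H)+d[1]*np.cos(H),d[2]]).round(1)
def legs(*pts):
    s,M=st(); p=s['eef_pos']
    for q in pts: d=M.T@(np.array(q)-p); print('tool shift',d.round(1),'len',np.linalg.norm(d).round()); p=np.array(q)
E
python3 -c "
from h import *
t=W(-6,0,15);z=np.array([.590,-.0724,-.804])
legs([430,108,700],t-120*z,t)
M=st()[1];print(M.round(3))"
```

```text
[-0.467  0.157  0.236  0.239  2.128 -1.68 ] [ 422.3 -111.   820.3] lean 0.637 head -0.122 yz 0.026 yhead 1.413
tool shift [ 96.4 214.2  85.4] len 250.0
tool shift [314.9 -10.3 474.1] len 569.0
tool shift [  0.   0. 120.] len 120.0
[-0.467  0.157  0.236  0.239  2.128 -1.68 ] [ 422.3 -111.   820.3] lean 0.637 head -0.122 yz 0.026 yhead 1.413
[[-0.792  0.157  0.59 ]
 [ 0.142  0.987 -0.073]
 [-0.594  0.026 -0.804]]
```

arm_command:
  plan:
    - [0.1,0.0193,0.0428,0.0171,0]
    - [0.1,0.0193,0.0428,0.0171,0]
    - [0.1,0.0193,0.0428,0.0171,0]
    - [0.1,0.0193,0.0428,0.0171,0]
    - [0.1,0.0193,0.0428,0.0171,0]
    - [0.1,0.0315,-0.001,0.0474,0]
    - [0.1,0.0315,-0.001,0.0474,0]
    - [0.1,0.0315,-0.001,0.0474,0]
    - [0.1,0.0315,-0.001,0.0474,0]
    - [0.1,0.0315,-0.001,0.0474,0]
    - [0.1,0.0315,-0.001,0.0474,0]
    - [0.1,0.0315,-0.001,0.0474,0]
    - [0.1,0.0315,-0.001,0.0474,0]
    - [0.1,0.0315,-0.001,0.0474,0]
    - [0.1,0.0315,-0.001,0.0474,0]

```text
clock: 15.6
eef_pos: [459.4, 104.3, 134.3]
eef_rot: [3.104, 0.635, 2.961]
wrist_force: [1.0, 0.1, 0.6]
finger_gap: 51.3
finger_force: 0.0
```

```bash
python3 -c "
from h import *
legs(W(-6,0,15))
c=cam('side','s1');i=cv2.resize(c['img'][165:325,205:385],None,fx=4,fy=4,interpolation=cv2.INTER_CUBIC)[:600];cv2.imwrite('pics/s1c.png',i)"
```

```text
[ 0.277 -0.044  2.234 -0.596  0.419 -0.643] [459.4 104.3 134.3] lean 0.636 head -0.117 yz 0.03 yhead 1.4127
tool shift [  2.6   3.3 121.6] len 122.0
```

View pics/s1c.png

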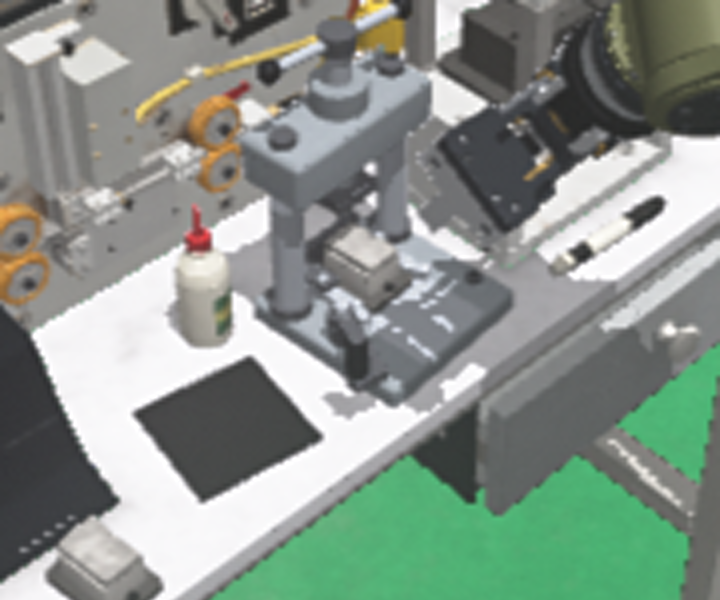

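The gripper body is at about crop (505,170), and the press, keeper and old die look undisturbed. The fingers are hard to make out, so I'll check by projecting the TCP.

```bash
python3 -c "
from h import *
c=pickle.load(open('pics/s1.pkl','rb'))
s,M=st();p=s['eef_pos']
for k in(0,-50,-97,-150): q=proj(c,p+M[:,2]*k)[0];print(k,(p+M[:,2]*k).round(),q.round(),((q-[205,165])*4).round())
P=cloud(c)
for u,v in((505,170),(480,150),(500,225),(560,180),(440,250),(470,270)): print(u,v,P[165+v//4,205+u//4].round())
# keeper knob
print('knob pix',P[165+355//4,205+353//4].round(), P[165+335//4,205+352//4].round())
"
```

```text
[ 0.276 -0.034  2.242 -0.604  0.412 -0.633] [456.3 103.5 126.8] lean 0.626 head -0.122 yz 0.026 yhead 1.4122
0 [456. 104. 127.] [320. 217.] [458. 208.]
-50 [427. 107. 167.] [329. 210.] [496. 179.]
-97 [400. 110. 205.] [339. 202.] [535. 150.]
-150 [369. 114. 248.] [350. 194.] [582. 114.]
505 170 [386. 178. 245.]
480 150 [399. 184. 259.]
500 225 [372. 207. 231.]
560 180 [466. -75.  19.]
440 250 [505.  41.  19.]
470 270 [475.  53.  24.]
knob pix [473. 208.  75.] [497. 171.  48.]
```

arm_command:
  plan:
    - [0.1,-0.001,0.002,0.03,0]
    - [0.1,-0.001,0.002,0.03,0]
    - [0.1,-0.001,0.001,0.03,0]
    - [0.1,0,0,0,0]

```text
clock: 16.15
eef_pos: [516.1, 101.7, 64.6]
eef_rot: [3.108, 0.633, 2.962]
wrist_force: [-0.6, -0.2, -0.2]
finger_gap: 51.4
finger_force: 0.0
```

```bash
python3 -c "
from h import *
legs(W(-6,0,15))"
```

```text
[ 0.231  0.228  2.151 -0.926  0.26  -0.327] [516.1 101.7  64.6] lean 0.634 head -0.123 yz 0.027 yhead 1.4108
tool shift [ 6.6 -0.8 31.9] len 33.0
```

```bash
cat > kin.py <<'E'
import numpy as np
from scipy.optimize import least_squares
from scipy.spatial.transform import Rotation as R
LO=np.array([-3.03,-.79,.23,-1.04,0,-2.55]);HI=np.array([3.03,2.21,2.52,4.18,3.07,2.55])
def Ry(a):return R.from_euler('y',a).as_matrix()
def Rz(a):return R.from_euler('z',a).as_matrix()
def fk(q,p):
    a,z0,L1,L2,e,L3,off=p
    A=Rz(q[0]);B=A@Ry(q[1]);C=B@Ry(q[2])
    w=A@np.array([a,off,z0])+B@np.array([0,0,L1])+C@np.array([e,0,L2])
    D=C@Rz(q[3])@Ry(q[4])
    return w+D@np.array([0,0,L3]),D@Rz(q[5])
D=[([-1.39761,.300418,1.521502,-.0000477,1.320704,-.0665578],[130.565,-534.04,204.949]),
([-.163,.562,.574,0,2.005,-1.567],[646.8,-69.5,460.8]),([-.171,.845,.236,.004,1.999,-1.573],[743.7,-90.1,406.9]),
([-.183,.696,.235,.012,2.035,-1.581],[698.2,-89.4,514.8]),([-.199,.496,.236,.028,2.072,-1.585],[617.1,-80.1,644.8]),
([-.153,.242,.236,.023,2.105,-1.541],[488,-32.8,782.2]),([-.467,.157,.236,.239,2.128,-1.68],[422.3,-111,820.3]),
([.277,-.044,2.234,-.596,.419,-.643],[459.4,104.3,134.3]),([.231,.228,2.151,-.926,.26,-.327],[516.1,101.7,64.6])]
f=lambda p:np.concatenate([fk(q,p)[0]-x for q,x in D])
r=least_squares(f,[0,200,400,400,0,250,37]);PR=r.x
if __name__=='__main__':
    print(PR.round(1),np.abs(r.fun).max().round(2))
    q,x=D[-1];Rm=fk(q,PR)[1];print(Rm.round(3))
def toolR(lean,head,yhead):
    z=np.array([np.sin(lean)*np.cos(head),np.sin(lean)*np.sin(head),-np.cos(lean)])
    y=np.array([np.cos(yhead),np.sin(yhead),0]);y-=z*(y@z);y/=np.linalg.norm(y)
    return np.c_[np.cross(y,z),y,z]
def ik(pos,M,q0,w=300,T=np.eye(3)):
    g=lambda q:np.r_[fk(q,PR)[0]-pos,w*R.from_matrix(M.T@fk(q,PR)[1]@T).as_rotvec()]
    s=least_squares(g,np.clip(q0,LO+1e-4,HI-1e-4),bounds=(LO,HI));return s.x,s.fun
E
python3 kin.py; python3 -c "
from h import st; st(); s,M=st(); print(M.round(3))"
```

```text
[-1.000e-01  2.213e+02  4.243e+02  4.476e+02  4.100e+01  2.707e+02
  3.660e+01] 0.33
[[-0.159 -0.793  0.588]
 [-0.987  0.143 -0.073]
 [-0.027 -0.592 -0.805]]
[ 0.231  0.228  2.151 -0.926  0.26  -0.327] [516.1 101.7  64.6] lean 0.634 head -0.123 yz 0.027 yhead 1.4108
[ 0.231  0.228  2.151 -0.926  0.26  -0.327] [516.1 101.7  64.6] lean 0.634 head -0.123 yz 0.027 yhead 1.4108
[[-0.793  0.159  0.588]
 [ 0.144  0.987 -0.073]
 [-0.592  0.027 -0.806]]
```

```bash
sed -i 's/T=np.eye(3)):/T=Rz(np.pi\/2)):/' kin.py; cat > f.py <<'E'
from kin import *
from h import W
def L(l,dx,z,base): # TCP for die centre base(world xy), TCP dx ahead along press heading
    return np.array([base[0]+dx*np.cos(-.163),base[1]+dx*np.sin(-.163),z])
sites={'seat':(W(0,0,0)[:2],20),'out60':(W(-60,0,0)[:2],20),'mat':((547,249),4),'matfar':((590,268),4),'new':((536,390),0)}
for lean in(.64,.55,.5,.45):
    for n,(b,zb) in sites.items():
        M=toolR(lean,-.122,1.409)
        best=min((ik(L(lean,-6,zb+15+up,b),M,q0)+(up,) for up in(0,) for q0 in([.3,.3,2,-.5,.5,-.6],[.3,.3,2,3.5,.4,-2.3])),key=lambda r:np.abs(r[1]).sum())
        print(lean,n,best[0].round(2),'err',np.linalg.norm(best[1]).round(1))
E
python3 f.py
```

```text
0.64 seat [ 0.21  0.31  2.12 -1.04  0.22 -0.24] err 6.5
0.64 out60 [ 0.27  0.21  2.24 -1.04  0.24 -0.19] err 14.1
0.64 mat [ 0.53  0.48  1.92 -1.04  0.43  0.02] err 5.3
0.64 matfar [ 0.53  0.56  1.8  -1.    0.44 -0.04] err 0.0
0.64 new [ 0.77  0.63  1.68 -0.94  0.61  0.09] err 0.0
0.55 seat [ 0.2   0.32  2.08 -0.67  0.27 -0.6 ] err 0.0
0.55 out60 [ 0.26  0.23  2.22 -0.83  0.27 -0.39] err 0.0
0.55 mat [ 0.51  0.48  1.89 -0.81  0.44 -0.22] err 0.0
0.55 matfar [ 0.5   0.56  1.75 -0.73  0.48 -0.32] err 0.0
0.55 new [ 0.74  0.62  1.65 -0.74  0.63 -0.11] err 0.0
0.5 seat [ 0.19  0.32  2.05 -0.49  0.32 -0.79] err 0.0
0.5 out60 [ 0.25  0.23  2.19 -0.61  0.31 -0.62] err 0.0
0.5 mat [ 0.5   0.48  1.86 -0.66  0.47 -0.37] err 0.0
0.5 matfar [ 0.49  0.56  1.73 -0.6   0.51 -0.45] err 0.0
0.5 new [ 0.73  0.62  1.63 -0.64  0.65 -0.22] err 0.0
0.45 seat [ 0.18  0.33  2.02 -0.36  0.38 -0.92] err 0.0
0.45 out60 [ 0.24  0.23  2.16 -0.45  0.36 -0.78] err 0.0
0.45 mat [ 0.48  0.48  1.83 -0.53  0.51 -0.5 ] err 0.0
0.45 matfar [ 0.48  0.56  1.7  -0.49  0.55 -0.56] err 0.0
0.45 new [ 0.71  0.63  1.6  -0.54  0.67 -0.31] err 0.0
```

```bash
cat > sim.py <<'E'
from kin import *
T=Rz(np.pi/2)
def info(q):
    p,M=fk(q,PR);M=M@T;z=M[:,2];return p.round(0),'lean %.3f head %.3f yz %.3f yh %.3f'%(np.arccos(-z[2]),np.arctan2(z[1],z[0]),M[2,1],np.arctan2(M[1,1],M[0,1])),q.round(2)
def run(q,rows,w=300):
    p,M=fk(q,PR);M=M@T
    for d in rows:
        tgt=p+M@np.array(d[:3])*1000; q,_=ik(tgt,M@Rz(d[3] if len(d)>3 else 0),q,w); p,M=fk(q,PR);M=M@T
    return q
if __name__=='__main__':
    q0=np.array(D[-1][0])
    for w in(100,300,1000):
        q=run(q0,[(0,0,-.04)]*2,w); print(w,'start',*info(q))
        for name,d in dict(back=(.03,0,0.02),fwd=(-.03,0,0),right=(0,-.03,0),left=(0,.03,0),down=(.02,0,.03),zz=(0,0,.04)).items():
            for k in(3,6): print(w,name,k,*info(run(q,[d]*k,w)))
E
python3 sim.py
```

```text
100 start [469. 108. 129.] lean 0.634 head -0.123 yz 0.027 yh 1.412 [ 0.28 -0.01  2.21 -0.62  0.41 -0.61]
100 back 3 [433. 116.  29.] lean 0.562 head -0.107 yz 0.031 yh 1.415 [ 0.31  0.18  2.31 -1.04  0.25 -0.13]
100 back 6 [385. 127. -63.] lean 0.374 head -0.080 yz 0.030 yh 1.414 [ 0.33  0.4   2.31 -1.04  0.17 -0.07]
100 fwd 3 [540.  95. 182.] lean 0.634 head -0.123 yz 0.027 yh 1.412 [ 0.2   0.05  2.01 -0.39  0.51 -0.91]
100 fwd 6 [612.  82. 236.] lean 0.634 head -0.123 yz 0.027 yh 1.412 [ 0.14  0.13  1.78 -0.27  0.63 -1.09]
100 right 3 [455.  19. 127.] lean 0.634 head -0.123 yz 0.027 yh 1.412 [ 0.01 -0.09  2.3  -0.25  0.31 -1.18]
100 right 6 [441. -70. 124.] lean 0.634 head -0.123 yz 0.027 yh 1.412 [-0.31 -0.12  2.33  0.35  0.32 -2.  ]
100 left 3 [483. 196. 131.] lean 0.634 head -0.123 yz 0.027 yh 1.412 [ 0.49  0.11  2.08 -0.74  0.53 -0.34]
100 left 6 [498. 285. 134.] lean 0.634 head -0.123 yz 0.027 yh 1.412 [ 0.65  0.25  1.91 -0.76  0.65 -0.21]
100 down 3 [474. 110.  22.] lean 0.568 head -0.105 yz 0.032 yh 1.415 [ 0.26  0.27  2.22 -1.04  0.22 -0.17]
100 down 6 [468. 115. -83.] lea
[... 2370 characters left out ...]
 yz 0.027 yh 1.412 [-0.31 -0.12  2.33  0.35  0.32 -2.  ]
1000 left 3 [483. 196. 131.] lean 0.634 head -0.123 yz 0.027 yh 1.412 [ 0.49  0.11  2.08 -0.74  0.53 -0.34]
1000 left 6 [498. 285. 134.] lean 0.634 head -0.123 yz 0.027 yh 1.412 [ 0.65  0.25  1.91 -0.76  0.65 -0.21]
1000 down 3 [481. 108.  50.] lean 0.617 head -0.118 yz 0.028 yh 1.413 [ 0.26  0.2   2.23 -1.04  0.25 -0.18]
1000 down 6 [506. 107.  13.] lean 0.571 head -0.104 yz 0.033 yh 1.416 [ 0.23  0.34  2.15 -1.04  0.21 -0.2 ]
1000 zz 3 [542.  98.  40.] lean 0.629 head -0.121 yz 0.027 yh 1.412 [ 0.21  0.33  2.1  -1.04  0.22 -0.23]
1000 zz 6 [629.  88. -26.] lean 0.604 head -0.112 yz 0.030 yh 1.414 [ 0.14  0.6   1.87 -1.04  0.17 -0.27]
```

```bash
cat > s2.py <<'E'
from sim import *
q0=np.array(D[-1][0]); 
for up in(2,3):
  q=run(q0,[(0,0,-.04)]*up)
  for lat in(-4,-2,0):
    qq=run(q,[(0,-.03 if lat<0 else .03,0)]*abs(lat))
    for nm,d in dict(wx=(.032,-.006,-.024),wxd=(.036,0,-.01),wxy=(.032,-.02,-.024)).items():
      for k in(3,6,9): print(up,lat,nm,k,*info(run(qq,[d]*k)))
E
python3 s2.py
```

```text
2 -4 wx 3 [339.  -9. 134.] lean 0.596 head -0.133 yz 0.021 yh 1.407 [-0.14 -0.48  2.52  0.    0.5  -1.54]
2 -4 wx 6 [256.  -2. 167.] lean 0.466 head -0.198 yz -0.009 yh 1.390 [-0.11 -0.79  2.52 -0.05  0.95 -1.48]
2 -4 wx 9 [200.  29. 181.] lean 0.347 head -0.552 yz -0.116 yh 1.347 [ 0.31 -0.79  2.46 -0.27  1.25 -1.  ]
2 -4 wxd 3 [360.   9.  92.] lean 0.592 head -0.142 yz 0.016 yh 1.404 [-0.03 -0.27  2.52 -0.21  0.31 -1.25]
2 -4 wxd 6 [301.  42.  88.] lean 0.441 head -0.286 yz -0.041 yh 1.372 [ 0.19 -0.35  2.52 -0.35  0.6  -0.93]
2 -4 wxd 9 [223.  85.  97.] lean 0.359 head -0.530 yz -0.111 yh 1.344 [ 0.56 -0.43  2.52 -0.4   0.93 -0.58]
2 -4 wxy 3 [334. -53. 134.] lean 0.590 head -0.119 yz 0.027 yh 1.412 [-0.39 -0.48  2.52  0.28  0.55 -1.99]
2 -4 wxy 6 [ 229. -104.  170.] lean 0.490 head -0.076 yz 0.041 yh 1.418 [-1.01 -0.79  2.52  0.43  1.14 -2.55]
2 -4 wxy 9 [ 164. -138.  195.] lean 0.300 head -0.221 yz 0.010 yh 1.316 [-1.2  -0.79  2.42  0.25  1.35 -2.55]
2 -2 wx 3 [340.  50. 129.] lean 0.628 head -0.127 yz 0.024 yh 1.410 [ 0.18 -0.43  2.52 -0.4   0.47 -0.92]
2 -2 wx 6 [244.  69. 164
[... 3982 characters left out ...]
.176 yz 0.001 yh 1.393 [ 1.76 -0.65  2.49 -0.56  1.55  0.45]
3 0 wxd 3 [342. 128. 121.] lean 0.634 head -0.123 yz 0.027 yh 1.412 [ 0.52 -0.26  2.45 -0.75  0.55 -0.31]
3 0 wxd 6 [247. 160.  90.] lean 0.606 head -0.203 yz -0.012 yh 1.384 [ 0.93 -0.25  2.52 -0.83  0.78  0.13]
3 0 wxd 9 [146. 189.  56.] lean 0.600 head -0.250 yz -0.033 yh 1.370 [ 1.42 -0.09  2.52 -0.77  0.95  0.57]
3 0 wxy 3 [318.  70. 161.] lean 0.634 head -0.123 yz 0.027 yh 1.412 [ 0.31 -0.55  2.5  -0.43  0.65 -0.82]
3 0 wxy 6 [221.  63. 178.] lean 0.551 head -0.327 yz -0.066 yh 1.351 [ 0.63 -0.79  2.52 -0.49  1.12 -0.59]
3 0 wxy 9 [ 98.  65. 187.] lean 0.579 head -0.502 yz -0.148 yh 1.301 [ 1.53 -0.79  2.51 -0.52  1.69  0.2 ]
```

arm_command:
  plan:
    - [0.1,0,0,-0.04,0]
    - [0.1,0,0,-0.04,0]
    - [0.1,0,0,-0.04,0]
    - [0.1,0,-0.04,0,0]
    - [0.1,0,-0.04,0,0]
    - [0.1,0,-0.04,0,0]
    - [0.1,0.036,0,-0.01,0]
    - [0.1,0.036,0,-0.01,0]
    - [0.1,0.036,0,-0.01,0]

```text
clock: 17.27
eef_pos: [343.3, 18.7, 134.1]
eef_rot: [3.11, 0.619, 2.962]
wrist_force: [0.2, -0.4, -1.4]
finger_gap: 51.8
finger_force: 0.0
```

```bash
python3 -c "
from h import st
st()"
```

```text
[ 0.009 -0.458  2.52  -0.173  0.47  -1.262] [343.3  18.7 134.1] lean 0.62 head -0.125 yz 0.026 yhead 1.4094
```

arm_command:
  plan:
    - [0.1,0.036,0,-0.01,0]
    - [0.1,0.036,0,-0.01,0]

```text
clock: 17.52
eef_pos: [314.7, 45.0, 142.8]
eef_rot: [3.125, 0.581, 2.963]
wrist_force: [-1.0, 0.5, -0.2]
finger_gap: 51.8
finger_force: 0.0
```

```bash
python3 -c "
from h import st
st()"
```

```text
[ 0.176 -0.536  2.519 -0.305  0.624 -1.022] [314.7  45.  142.8] lean 0.581 head -0.149 yz 0.014 yhead 1.4014
```

arm_command:
  plan:
    - [0.1,0.036,-0.008,-0.01,0]

```text
clock: 17.65
eef_pos: [296.7, 52.7, 150.1]
eef_rot: [3.134, 0.563, 2.965]
wrist_force: [0.5, 0.6, -0.5]
finger_gap: 51.5
finger_force: 0.0
```

```bash
python3 -c "
from h import *
s,M=st();t=W(-6,0,15);legs(t-100*M[:,2],t)"
```

```text
[ 0.244 -0.594  2.519 -0.327  0.718 -0.96 ] [296.7  52.7 150.1] lean 0.563 head -0.163 yz 0.006 yhead 1.398
[ 0.244 -0.594  2.519 -0.327  0.718 -0.96 ] [296.7  52.7 150.1] lean 0.563 head -0.163 yz 0.006 yhead 1.398
tool shift [-125.5   85.4  115.9] len 191.0
tool shift [ -0.  -0. 100.] len 100.0
```

arm_command:
  plan:
    - [0.1,-0.0314,0.0214,0.029,-0.01]
    - [0.1,-0.0314,0.0214,0.029,0]
    - [0.1,-0.0314,0.0214,0.029,0]
    - [0.1,-0.0314,0.0214,0.029,0]
    - [0.1,0,0,0.03,0]
    - [0.1,0,0,0.03,0]
    - [0.1,0,0,0,0]

```text
clock: 18.52
eef_pos: [508.3, 101.9, 67.7]
eef_rot: [-3.139, 0.561, 2.975]
wrist_force: [-0.4, -0.0, -0.3]
finger_gap: 51.1
finger_force: 0.0
```

```bash
python3 -c "
from h import *
s,M=st();t=W(-6,0,15);legs(t)"
```

```text
[ 0.237  0.215  2.119 -0.656  0.353 -0.598] [508.3 101.9  67.7] lean 0.561 head -0.17 yz -0.002 yhead 1.4035
[ 0.237  0.215  2.119 -0.656  0.353 -0.598] [508.3 101.9  67.7] lean 0.561 head -0.17 yz -0.002 yhead 1.4035
tool shift [-0.7  1.2 39.1] len 39.0
```

arm_command:
  newtons: 15
  plan:
    - [0.1,-0.0003,0.0006,0.02,0]
    - [0.1,-0.0004,0.0006,0.012,0]
    - [0.1,0,0,0.007,0]
    - [0.1,0,0,0,0]
    - [-0.5,0,0,0,0]
    - [-0.5,0,0,0,0]
    - [-0.5,0,0,0,0]
    - [-0.5,0,0,0,0]
    - [-0.5,0,0,0,0]

```text
clock: 19.65
eef_pos: [530.2, 99.8, 35.3]
eef_rot: [-3.141, 0.564, 2.975]
wrist_force: [-6.0, 1.5, 7.0]
finger_gap: 31.8
finger_force: 15.0
```

```bash
python3 -c "
from h import *
s,M=st();print(Pf(s['eef_pos']),s['wrist_force'],s['finger_gap'])"
```

```text
[ 0.22   0.325  2.081 -0.787  0.289 -0.474] [530.2  99.8  35.3] lean 0.564 head -0.168 yz -0.001 yhead 1.404
[-5.4  0.4 15.3] [-6.00537389  1.45946417  7.01539681] 31.83930852069581
```

arm_command:
  newtons: 40
  plan:
    - [-0.5,0,0,0,0]
    - [-0.5,0.0042,0,-0.0027,0]
    - [-0.5,0.0085,0,-0.0053,0]
    - [-0.5,0.0127,0,-0.008,0]
    - [-0.5,0.0127,0,-0.008,0]
    - [-0.5,0,0,0,0]

```text
clock: 20.4
eef_pos: [484.6, 107.5, 35.3]
eef_rot: [-3.14, 0.563, 2.976]
wrist_force: [-15.4, 2.1, 19.6]
finger_gap: 31.9
finger_force: 40.0
```

```bash
python3 -c "
from h import *
s,M=st();print(Pf(s['eef_pos']),s['wrist_force'],s['finger_gap']); print((M.T@[-.987,.162,0]).round(3))"
```

```text
[ 0.267  0.254  2.184 -0.903  0.291 -0.316] [484.6 107.5  35.3] lean 0.563 head -0.168 yz -0.001 yhead 1.4044
[-51.6   0.6  15.3] [-15.44576918   2.09637036  19.56676175] 31.865136319552853
[ 0.846 -0.004 -0.534]
```

arm_command:
  plan:
    - [-0.5,-0.0027,0,-0.0042,0]
    - [-0.5,-0.0134,0,-0.0212,0]
    - [-0.5,-0.0134,0,-0.0212,0]
    - [-0.5,-0.0134,0,-0.0212,0]
    - [-0.5,0,0,0,0]

```text
clock: 21.02
eef_pos: [485.4, 107.2, 115.5]
eef_rot: [-3.141, 0.564, 2.975]
wrist_force: [-0.2, -0.5, -5.9]
finger_gap: 31.7
finger_force: 40.0
```

```bash
python3 -c "
from h import *
s,M=st();print(Pf(s['eef_pos']),s['wrist_force'],s['moment'])
c=cam('side','s2');i=cv2.resize(c['img'][165:325,205:385],None,fx=4,fy=4,interpolation=cv2.INTER_CUBIC)[:600];cv2.imwrite('pics/s2c.png',i)"
```

```text
[ 0.266  0.073  2.138 -0.525  0.466 -0.721] [485.4 107.2 115.5] lean 0.564 head -0.168 yz -0.001 yhead 1.4035
[-50.8   0.5  95.5] [-0.24293287 -0.48954411 -5.91483407] [0.18723923 0.74926123 0.01042283]
```

View pics/s2c.png

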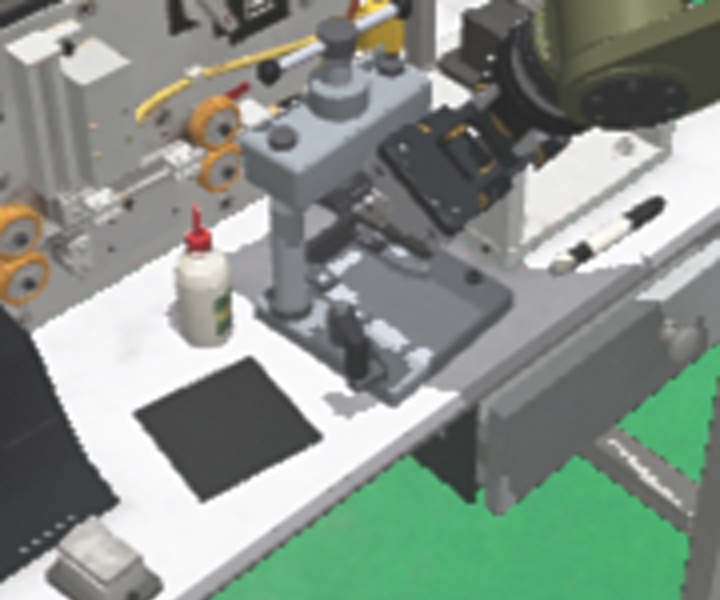

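The old die is lifted at about crop (385,220). The press, mat (crop 228,430), oil bottle (205,300) and new die (100,560) are undisturbed.

```bash
python3 -c "
from h import *
c=pickle.load(open('pics/s1.pkl','rb'));P=cloud(c)
S=lambda u,v,z:onplane(c,205+u/4,165+v/4,z).round()
print('oil',S(205,335,5),'boxcorner',S(118,500,0))
for p in((205,300),(100,480),(40,400),(10,330)):print(p,P[165+p[1]//4,205+p[0]//4].round())
t=pickle.load(open('pics/top0.pkl','rb'));PT=cloud(t)
for p in((100,100),(170,100),(170,150),(60,130)):print('top',p,PT[145+p[1]//4,155+p[0]//4].round())
h=np.array([585,270]);x=-5.4;T=np.array([585-5.3,270.9,21]);
legs(T+[0,0,95],T)"
```

```text
oil [607. 192.   5.] boxcorner [570. 336.   0.]
(205, 300) [599. 199.  50.]
(100, 480) [584. 334.   9.]
(40, 400) [628. 332.  56.]
(10, 330) [657. 321.  96.]
top (100, 100) [610. 392.  11.]
top (170, 100) [607. 342.  22.]
top (170, 150) [578. 345.   5.]
top (60, 130) [591. 420.   6.]
[ 0.266  0.075  2.139 -0.526  0.465 -0.72 ] [485.  107.  114.3] lean 0.562 head -0.17 yz -0.001 yhead 1.4033
tool shift [-57.  177.4  33.6] len 189.0
tool shift [50.6  0.1 80.4] len 95.0
```

arm_command:
  plan:
    - [-0.5,0,0.03,0,0]
    - [-0.5,0,0.049,0,0]
    - [-0.5,0,0.049,0,0]
    - [-0.5,0,0.049,0,0]
    - [-0.5,-0.028,0,0.0168,0]
    - [-0.5,-0.028,0,0.0168,0]
    - [-0.5,0.0107,0,0.0169,0]
    - [-0.5,0.0134,0,0.0212,0]
    - [-0.5,0.0134,0,0.0212,0]
    - [-0.5,0.008,0,0.0127,0]
    - [-0.5,0,0,0,0]

```text
clock: 22.45
eef_pos: [577.9, 270.0, 27.8]
eef_rot: [-3.137, 0.559, 2.977]
wrist_force: [-0.3, 0.1, -5.2]
finger_gap: 31.7
finger_force: 40.0
```

```bash
python3 -c "
from h import *
s,M=st();print(s['wrist_force']);legs([579.7,270.9,19.5])"
```

```text
[ 0.524  0.54   1.757 -0.752  0.522 -0.279] [577.9 270.   27.8] lean 0.559 head -0.174 yz -0.004 yhead 1.4037
[-0.32521997  0.0933649  -5.23555111]
[ 0.524  0.54   1.757 -0.752  0.522 -0.279] [577.9 270.   27.8] lean 0.559 head -0.174 yz -0.004 yhead 1.4037
tool shift [3.  1.3 7.9] len 9.0
```

arm_command:
  plan:
    - [-0.5,0.002,0,0.0034,0]
    - [-0.5,0.0014,0,0.0023,0]
    - [-0.5,0.001,0,0.0018,0]
    - [-0.5,0,0,0,0]

```text
clock: 22.95
eef_pos: [579.9, 270.8, 22.6]
eef_rot: [-3.14, 0.563, 2.975]
wrist_force: [0.0, 0.5, -4.5]
finger_gap: 31.4
finger_force: 40.0
```

arm_command:
  plan:
    - [-0.5,0.0009,0,0.0015,0]
    - [-0.5,0.0006,0,0.001,0]
    - [-0.5,0,0,0,0]

```text
clock: 23.32
eef_pos: [580.0, 270.8, 19.6]
eef_rot: [-3.14, 0.563, 2.975]
wrist_force: [1.1, 0.6, -5.4]
finger_gap: 31.4
finger_force: 40.0
```

arm_command:
  plan:
    - [-0.5,0.0005,0,0.0009,0]
    - [-0.5,0.0003,0,0.0005,0]
    - [-0.5,0,0,0,0]

```text
clock: 23.7
eef_pos: [580.5, 270.9, 19.5]
eef_rot: [-3.141, 0.565, 2.975]
wrist_force: [-7.5, -2.2, 9.3]
finger_gap: 31.6
finger_force: 40.0
```

arm_command:
  plan:
    - [-0.1,0,0,0,0]
    - [0.1,0,0,0,0]
    - [0.1,0,0,0,0]
    - [0.1,0,0,-0.02,0]
    - [0.1,0,0,-0.04,0]
    - [0.1,0,0,-0.04,0]
    - [0.1,0,0,-0.02,0]

```text
clock: 24.58
eef_pos: [516.5, 282.0, 121.4]
eef_rot: [3.141, 0.564, 2.975]
wrist_force: [0.2, -0.6, 0.6]
finger_gap: 51.9
finger_force: 0.0
```

```bash
python3 -c "
from h import *
c=cam('side','s3');i=cv2.resize(c['img'][190:330,185:345],None,fx=4,fy=4,interpolation=cv2.INTER_CUBIC);cv2.imwrite('pics/s3c.png',i)
P=cloud(c);print('old',rect(P,32,45,540,630,225,315)); print('new',rect(P,28,45,490,580,340,430))
c=cam('top','t3');P=cloud(c);print('old',rect(P,32,45,540,630,225,315)); print('new',rect(P,28,45,490,580,340,430))
s,M=st();print(M.round(3))"
```

```text
old (((586.1373291015625, 273.2897033691406), (30.840274810791016, 45.842254638671875), 78.40348815917969), array([584.8, 274.3,  38.5]), np.int64(178))
new (((536.3809204101562, 391.2548828125), (31.104095458984375, 46.12594223022461), 82.64916229248047), array([535.3, 392.7,  34.5]), np.int64(221))
old (((585.61474609375, 269.3336181640625), (30.208675384521484, 43.944847106933594), 82.31622314453125), array([585.3, 269.6,  38.2]), np.int64(184))
new (((542.4765014648438, 388.8774719238281), (30.57567596435547, 33.10659408569336), 73.54363250732422), array([544. , 386.4,  34.4]), np.int64(114))
[ 0.61   0.304  1.836 -0.639  0.679 -0.355] [517.  282.3 121.5] lean 0.565 head -0.164 yz 0.001 yhead 1.4048
[[-0.833  0.165  0.528]
 [ 0.14   0.986 -0.087]
 [-0.536  0.001 -0.844]]
```

View pics/s3c.png

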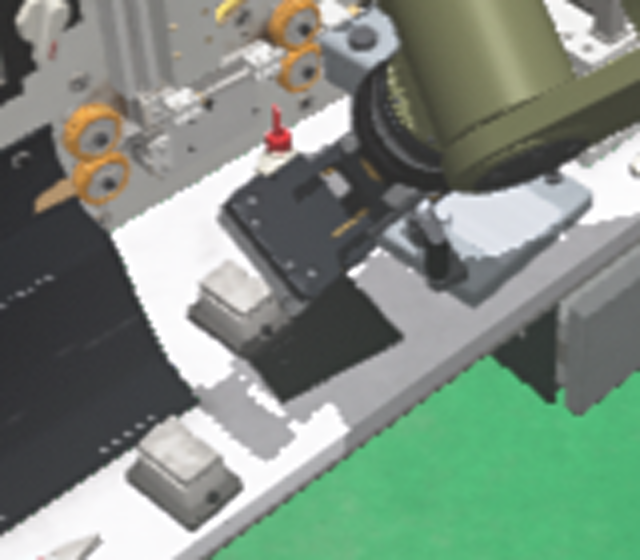

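The picture shows the old die standing upright on the mat near crop (240,305). The new die is upright at (185,475), aligned with the press heading.

```bash
python3 -c "
from h import *
s,M=st();t=np.array([530.1,391.1,15.5]);legs(t-90*M[:,2],t)"
```

```text
[ 0.61   0.304  1.836 -0.639  0.679 -0.355] [517.  282.3 121.5] lean 0.565 head -0.164 yz 0.001 yhead 1.4048
[ 0.61   0.304  1.836 -0.639  0.679 -0.355] [517.  282.3 121.5] lean 0.565 head -0.164 yz 0.001 yhead 1.4048
tool shift [ 61.1 109.3  -3. ] len 125.0
tool shift [ 0.  0. 90.] len 90.0
```

arm_command:
  newtons: 20
  plan:
    - [0.1,0.0204,0.0364,-0.001,0]
    - [0.1,0.0204,0.0364,-0.001,0]
    - [0.1,0.0204,0.0364,-0.001,0]
    - [0.1,0,0,0.035,0]
    - [0.1,0,0,0.03,0]
    - [0.1,0,0,0.015,0]
    - [0.1,0,0,0.008,0]
    - [0.1,0,0,0,0]

```text
clock: 25.68
eef_pos: [528.8, 390.0, 14.8]
eef_rot: [-3.14, 0.563, 2.975]
wrist_force: [-0.6, 0.3, -0.3]
finger_gap: 51.7
finger_force: 0.0
```

```bash
python3 -c "
from h import *
s,M=st();print(s['wrist_force']);legs([530.1,391.1,15.5])"
```

```text
[ 0.756  0.63   1.642 -0.771  0.658 -0.075] [528.8 390.   14.8] lean 0.563 head -0.169 yz -0.001 yhead 1.4036
[-0.56967968  0.30863816 -0.25812801]
[ 0.756  0.63   1.642 -0.771  0.658 -0.075] [528.8 390.   14.8] lean 0.563 head -0.169 yz -0.001 yhead 1.4036
tool shift [-1.3  1.3  0. ] len 2.0
```

arm_command:
  newtons: 40
  plan:
    - [-0.5,-0.001,0.001,0,0]
    - [-0.5,0,0,0,0]
    - [-0.5,0,0,0,0]
    - [-0.5,0,0,0,0]
    - [-0.5,0,0,0,0]
    - [-0.5,0,0,0,0]
    - [-0.5,-0.0053,0,-0.0085,0]
    - [-0.5,-0.016,0,-0.0254,0]
    - [-0.5,-0.016,0,-0.0254,0]
    - [-0.5,-0.016,0,-0.0254,0]
    - [-0.5,-0.0107,0,-0.0169,0]
    - [-0.5,0,0,0,0]

```text
clock: 27.18
eef_pos: [529.9, 391.4, 136.6]
eef_rot: [3.141, 0.564, 2.974]
wrist_force: [0.9, -1.7, -5.4]
finger_gap: 31.6
finger_force: 40.0
```

```bash
python3 -c "
from h import *
s,M=st();print(s['wrist_force'],Pf(s['eef_pos']));legs(W(-90,0,100),W(-64,0.5,16.5))"
```

```text
[ 0.756  0.452  1.585 -0.609  0.839 -0.294] [529.9 391.4 136.6] lean 0.564 head -0.166 yz 0.001 yhead 1.4037
[ 0.86760675 -1.67653044 -5.42772609] [-53.1 288.1 116.6]
[ 0.756  0.452  1.585 -0.609  0.839 -0.294] [529.9 391.4 136.6] lean 0.564 head -0.166 yz 0.001 yhead 1.4037
tool shift [  39.  -288.2   -5.2] len 291.0
tool shift [22.7  0.6 84.5] len 87.0
```

```bash
python3 -c "
from kin import *
from h import W
for x in(-90,-70,-66,-60,-50):
  for z in(15,100):
    q,e=ik(W(x,.5,z),toolR(.564,-.166,1.4037),[.3,.2,2.1,-.8,.3,-.4]);print(x,z,q.round(2),np.abs(e).max().round(2))"
```

```text
-90 15 [ 0.31  0.2   2.27 -0.99  0.3  -0.19] 0.0
-90 100 [ 0.31 -0.01  2.21 -0.55  0.49 -0.66] 0.0
-70 15 [ 0.29  0.23  2.22 -0.95  0.29 -0.25] 0.0
-70 100 [ 0.29  0.03  2.17 -0.53  0.48 -0.7 ] 0.0
-66 15 [ 0.28  0.23  2.22 -0.94  0.29 -0.26] 0.0
-66 100 [ 0.28  0.03  2.17 -0.53  0.48 -0.71] 0.0
-60 15 [ 0.28  0.24  2.2  -0.93  0.29 -0.28] 0.0
-60 100 [ 0.28  0.05  2.15 -0.52  0.48 -0.72] 0.0
-50 15 [ 0.26  0.26  2.18 -0.9   0.29 -0.32] 0.0
-50 100 [ 0.26  0.07  2.13 -0.51  0.47 -0.74] 0.0
```

arm_command:
  plan:
    - [-0.5,0.0065,-0.03,-0.0009,0]
    - [-0.5,0.0065,-0.05,-0.0009,0]
    - [-0.5,0.0065,-0.0535,-0.0009,0]
    - [-0.5,0.0065,-0.0535,-0.0009,0]
    - [-0.5,0.0065,-0.0535,-0.0009,0]
    - [-0.5,0.0065,-0.0475,-0.0007,0]
    - [-0.5,0,0,0,0]

```text
clock: 28.05
eef_pos: [444.9, 110.5, 117.9]
eef_rot: [-3.139, 0.56, 2.973]
wrist_force: [0.4, 0.0, -4.7]
finger_gap: 31.5
finger_force: 40.0
```

```bash
python3 -c "
from h import *
s,M=st();print(s['wrist_force'],Pf(s['eef_pos']));legs(W(-66,0.5,25),W(-66,0.5,16.5))"
```

```text
[ 0.31  -0.014  2.22  -0.55   0.493 -0.661] [444.9 110.5 117.9] lean 0.56 head -0.174 yz -0.002 yhead 1.4003
[ 0.44122442  0.04102977 -4.70967704] [-91.3  -2.9  97.9]
[ 0.31  -0.014  2.22  -0.55   0.493 -0.661] [444.9 110.5 117.9] lean 0.56 head -0.174 yz -0.002 yhead 1.4003
tool shift [17.3  3.8 75.2] len 77.0
tool shift [4.5 0.  7.2] len 9.0
```

arm_command:
  plan:
    - [-0.5,0.0058,0.0013,0.025,-0.004]
    - [-0.5,0.0058,0.0013,0.025,0]
    - [-0.5,0.0057,0.0012,0.025,0]
    - [-0.5,0,0,0,0]

```text
clock: 28.55
eef_pos: [471.2, 112.6, 44.5]
eef_rot: [-3.136, 0.559, 2.982]
wrist_force: [-0.3, -0.2, -3.6]
finger_gap: 31.6
finger_force: 40.0
```

```bash
python3 -c "
from h import *
s,M=st();print(s['wrist_force'],Pf(s['eef_pos']));legs(W(-66,0.5,16))"
```

```text
[ 0.291  0.211  2.205 -0.851  0.32  -0.356] [471.2 112.6  44.5] lean 0.559 head -0.171 yz -0.005 yhead 1.4076
[-0.25433649 -0.19985236 -3.61872303] [-65.7   3.5  24.5]
[ 0.291  0.211  2.205 -0.851  0.32  -0.356] [471.2 112.6  44.5] lean 0.559 head -0.171 yz -0.005 yhead 1.4076
tool shift [ 4.8 -2.9  7. ] len 9.0
```

arm_command:
  plan:
    - [-0.5,0.0025,-0.0015,0.004,0.003]
    - [-0.5,0.0015,-0.0014,0.0022,0]
    - [-0.5,0,0,0,0]
    - [-0.5,0,0,0,0]

```text
clock: 29.05
eef_pos: [471.7, 109.7, 39.7]
eef_rot: [-3.14, 0.564, 2.976]
wrist_force: [0.4, -0.3, -5.0]
finger_gap: 31.7
finger_force: 40.0
```

```bash
python3 -c "
from h import *
s,M=st();print(s['wrist_force'],Pf(s['eef_pos']));legs(W(-66,0.5,15.5),W(-6,.5,15.5))"
```

```text
[ 0.283  0.222  2.211 -0.9    0.302 -0.307] [471.7 109.7  39.7] lean 0.564 head -0.168 yz -0.001 yhead 1.4047
[ 0.39013619 -0.32179613 -5.02029341] [-64.7   0.7  19.7]
[ 0.283  0.222  2.211 -0.9    0.302 -0.307] [471.7 109.7  39.7] lean 0.564 head -0.168 yz -0.001 yhead 1.4047
tool shift [ 3.3 -0.2  2.9] len 4.0
tool shift [-50.7   0.2  32.1] len 60.0
```

arm_command:
  plan:
    - [-0.5,0.0011,0,0.0018,0]
    - [-0.5,0.0011,0,0.0018,0]
    - [-0.5,0,0,0,0]
    - [-0.5,-0.0085,0,0.0053,0]
    - [-0.5,-0.0085,0,0.0053,0]
    - [-0.5,0,0,0,0]

```text
clock: 29.8
eef_pos: [492.6, 106.4, 35.9]
eef_rot: [-3.141, 0.565, 2.976]
wrist_force: [4.3, -0.2, 2.1]
finger_gap: 32.0
finger_force: 40.0
```

```bash
python3 -c "
from h import *
s,M=st();print(s['wrist_force'],s['moment'],Pf(s['eef_pos']));legs(W(-6,.5,15.5))"
```

```text
[ 0.259  0.264  2.167 -0.887  0.29  -0.34 ] [492.6 106.4  35.9] lean 0.565 head -0.167 yz -0.001 yhead 1.4048
[ 4.25641741 -0.19864527  2.10492164] [-0.00996327 -0.80173839  0.02993204] [-43.7   0.9  15.9]
[ 0.259  0.264  2.167 -0.887  0.29  -0.34 ] [492.6 106.4  35.9] lean 0.565 head -0.167 yz -0.001 yhead 1.4048
tool shift [-31.6  -0.3  20.5] len 38.0
```

arm_command:
  plan:
    - [-0.5,-0.0085,-0.0002,0.0053,0]
    - [-0.5,-0.0085,-0.0001,0.0053,0]
    - [-0.5,-0.0042,0,0.0027,0]
    - [-0.5,0,0,0,0]

```text
clock: 30.3
eef_pos: [516.7, 102.1, 35.9]
eef_rot: [-3.141, 0.565, 2.976]
wrist_force: [5.0, -1.0, 1.8]
finger_gap: 31.4
finger_force: 40.0
```

```bash
python3 -c "
from h import *
s,M=st();print(s['wrist_force'],s['moment'],Pf(s['eef_pos']));legs(W(-6,.5,15.5))"
```

```text
[ 0.232  0.302  2.113 -0.824  0.288 -0.427] [516.7 102.1  35.9] lean 0.565 head -0.167 yz -0.001 yhead 1.4049
[ 5.04252263 -0.95146582  1.77307941] [ 0.00804261 -0.75115135 -0.01528301] [-19.1   0.5  15.9]
[ 0.232  0.302  2.113 -0.824  0.288 -0.427] [516.7 102.1  35.9] lean 0.565 head -0.167 yz -0.001 yhead 1.4049
tool shift [-10.9   0.1   7.4] len 13.0
```

Sliding smoothly. The last 13 mm goes in small steps until the stop.

arm_command:
  plan:
    - [-0.5,-0.0042,0,0.0027,0]
    - [-0.5,-0.0034,0,0.0021,0]
    - [-0.5,-0.0017,0,0.0011,0]
    - [-0.5,0,0,0,0]

```text
clock: 30.8
eef_pos: [527.1, 100.3, 35.9]
eef_rot: [-3.14, 0.564, 2.976]
wrist_force: [-6.0, 0.8, 11.3]
finger_gap: 31.7
finger_force: 40.0
```

```bash
python3 -c "
from h import *
s,M=st();print(s['wrist_force'],s['moment'],Pf(s['eef_pos']))"
```

```text
[ 0.222  0.318  2.089 -0.795  0.289 -0.465] [527.1 100.3  35.9] lean 0.564 head -0.167 yz -0.001 yhead 1.405
[-6.0055136   0.78878722 11.29743122] [ 0.13069085  0.03179003 -0.03615735] [-8.6  0.4 15.9]
```

arm_command:
  plan:
    - [-0.5,-0.0009,0,0.0005,0]
    - [-0.5,-0.0009,0,0.0005,0]
    - [-0.5,0,0,0,0]

```text
clock: 31.18
eef_pos: [528.9, 100.0, 35.9]
eef_rot: [-3.14, 0.564, 2.976]
wrist_force: [-9.5, 1.2, 11.8]
finger_gap: 31.9
finger_force: 40.0
```

```bash
python3 -c "
from h import *
s,M=st();print(s['wrist_force'],s['moment'],Pf(s['eef_pos']))"
```

```text
[ 0.221  0.321  2.084 -0.789  0.289 -0.473] [528.9 100.   35.9] lean 0.564 head -0.168 yz -0.001 yhead 1.4049
[-9.48206074  1.18859652 11.831459  ] [0.27694837 0.2433951  0.09239074] [-6.8  0.4 15.9]
```

arm_command:
  plan:
    - [-0.5,-0.0009,0,0.0005,0]
    - [-0.5,-0.0009,0,0.0005,0]
    - [-0.5,0,0,0,0]

```text
clock: 31.55
eef_pos: [529.9, 99.8, 35.9]
eef_rot: [-3.14, 0.563, 2.977]
wrist_force: [-24.5, 3.9, 25.2]
finger_gap: 31.7
finger_force: 40.0
```

```bash
python3 -c "
from h import *
s,M=st();print(s['wrist_force'],s['moment'],Pf(s['eef_pos']))"
```

```text
[ 0.219  0.323  2.081 -0.782  0.29  -0.48 ] [529.9  99.8  35.9] lean 0.563 head -0.168 yz -0.002 yhead 1.405
[-24.53624547   3.89220017  25.21359717] [0.55352785 1.68754853 0.04765502] [-5.7  0.3 15.9]
```

arm_command:
  plan:
    - [-0.2,0,0,0,0]
    - [0.1,0,0,0,0]
    - [0.1,0,0,0,0]
    - [0.1,0,0,-0.015,0]
    - [0.1,0,0,-0.03,0]
    - [0.1,0,0,-0.04,0]
    - [0.1,0,0,-0.02,0]
    - [0.1,0,0,0,0]

```text
clock: 32.55
eef_pos: [476.0, 109.0, 125.3]
eef_rot: [-3.141, 0.565, 2.976]
wrist_force: [0.5, -0.3, -0.4]
finger_gap: 51.9
finger_force: 0.0
```

```bash
python3 -c "
from h import *
c=cam('side','s4');i=cv2.resize(c['img'][190:310,225:385],None,fx=4,fy=4,interpolation=cv2.INTER_CUBIC);cv2.imwrite('pics/s4c.png',i)
s,M=st();print(s['wrist_force'],Pf(s['eef_pos']));t=np.array([483.6,199.3,54]);legs(t-70*M[:,2],t)"
```

```text
[ 0.277  0.036  2.151 -0.511  0.49  -0.731] [476.  108.8 124.4] lean 0.564 head -0.168 yz -0.001 yhead 1.4048
[-0.19429962  0.1588393  -0.9379765 ] [-60.4   0.5 104.4]
[ 0.277  0.036  2.151 -0.511  0.49  -0.731] [476.  108.8 124.4] lean 0.564 head -0.168 yz -0.001 yhead 1.4048
tool shift [ 43.8  90.6 -14.6] len 102.0
tool shift [-0.  0. 70.] len 70.0
```

View pics/s4c.png

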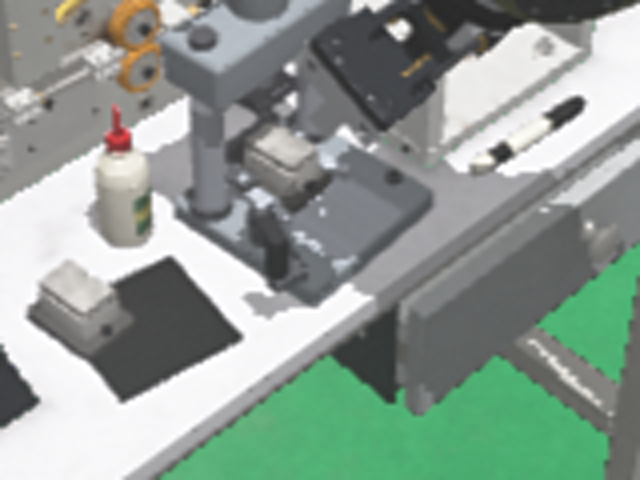

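The new die is in the press at crop (285,165) and the old die is on the mat at (75,310). The keeper knob is at about (275,255). Next I grasp the knob.

arm_command:
  newtons: 8
  plan:
    - [0.1,0.0219,0.0453,-0.0073,0]
    - [0.1,0.0219,0.0453,-0.0073,0]
    - [0.1,0,0,0,0]
    - [0.1,0,0,0.03,0]
    - [0.1,0,0,0.025,0]
    - [0.1,0,0,0.015,0]
    - [0.1,0,0,0,0]

```text
clock: 33.48
eef_pos: [483.2, 197.8, 52.1]
eef_rot: [-3.137, 0.56, 2.976]
wrist_force: [0.4, 0.3, -0.6]
finger_gap: 51.7
finger_force: 0.0
```

```bash
python3 -c "
from h import *
s,M=st();print(s['wrist_force'],Pf(s['eef_pos']));legs([483.6,199.3,54])"
```

```text
[ 0.488  0.287  2.074 -0.83   0.458 -0.219] [483.2 197.8  52.1] lean 0.56 head -0.173 yz -0.003 yhead 1.4032
[ 0.44687132  0.31340748 -0.59414121] [-67.7  89.5  32.1]
[ 0.488  0.287  2.074 -0.83   0.458 -0.219] [483.2 197.8  52.1] lean 0.56 head -0.173 yz -0.003 yhead 1.4032
tool shift [-1.1  1.5 -1.5] len 2.0
```

arm_command:
  newtons: 8
  plan:
    - [-0.3,-0.001,0.0015,-0.0015,0]
    - [-0.9,0,0,0,0]
    - [-0.9,0,0,0,0]
    - [-0.9,0,0,0,0]
    - [-0.9,0,0,0,0]
    - [-0.9,0,0,0,0]
    - [-0.9,0,0,0,0]

```text
clock: 34.35
eef_pos: [483.7, 200.8, 55.8]
eef_rot: [-3.14, 0.563, 2.976]
wrist_force: [-1.5, -0.5, 4.2]
finger_gap: 15.5
finger_force: 8.0
```

```bash
cat > arc.py <<'E'
from h import *
s,M=st();p=s['eef_pos'];g=p-19*M[:,2];print(s['wrist_force'].round(1),'gap',s['finger_gap'],'TCP',Pf(p),'grasp',Pf(g))
a0=np.arctan2(Pf(g)[1]-52,Pf(g)[0]+29.5)%(2*np.pi);r=np.hypot(Pf(g)[1]-52,Pf(g)[0]+29.5);print('ang to go',4.4596-a0,'r',r)
q=p
n=12
for k in range(1,n+1):
    a=a0+(4.4596-a0)*k/n; rr=r+(62-r)*min(1,k/4)
    t=W(-29.5+rr*np.cos(a),52+rr*np.sin(a),Pf(g)[2])+19*M[:,2]
    print((M.T@(t-q)).round(1).tolist()); q=t
E
python3 arc.py
```

```text
[ 0.493  0.282  2.07  -0.823  0.464 -0.224] [483.7 200.8  55.8] lean 0.563 head -0.168 yz -0.001 yhead 1.4048
[-1.5 -0.5  4.2] gap 15.541709169277016 TCP [-67.7  92.5  35.8] grasp [-77.9  92.6  51.9]
ang to go 2.01598841626645 r 63.1737287169279
[5.0, -8.8, -3.1]
[3.6, -9.6, -2.3]
[2.2, -10.2, -1.4]
[0.7, -10.4, -0.4]
[-0.5, -10.4, 0.4]
[-2.0, -10.1, 1.3]
[-3.4, -9.6, 2.2]
[-4.7, -8.8, 3.0]
[-5.9, -7.7, 3.7]
[-6.9, -6.5, 4.4]
[-7.7, -5.0, 4.9]
[-8.3, -3.4, 5.3]
```

arm_command:
  plan:
    - [-0.9,0.005,-0.0088,-0.0031,0]
    - [-0.9,0.0036,-0.0096,-0.0023,0]
    - [-0.9,0.0022,-0.0102,-0.0014,0]
    - [-0.9,0.0007,-0.0104,-0.0004,0]
    - [-0.9,-0.0005,-0.0104,0.0004,0]
    - [-0.9,-0.002,-0.0101,0.0013,0]
    - [-0.9,0,0,0,0]

```text
clock: 35.22
eef_pos: [463.4, 142.6, 55.6]
eef_rot: [-3.139, 0.563, 2.975]
wrist_force: [-3.8, -1.0, 3.7]
finger_gap: 15.9
finger_force: 8.0
```

```bash
sed -i 's/^n=12/n=6/' arc.py; python3 arc.py
```

```text
[ 0.379  0.195  2.188 -0.836  0.385 -0.298] [463.4 142.6  55.6] lean 0.563 head -0.172 yz -0.002 yhead 1.4029
[-3.8 -1.   3.7] gap 15.88683999212408 TCP [-78.3  31.8  35.6] grasp [-88.5  31.9  51.6]
ang to go 0.9896612509205074 r 62.32984838742992
[-3.5, -9.4, 2.3]
[-4.8, -8.5, 3.1]
[-5.9, -7.5, 3.8]
[-6.9, -6.2, 4.3]
[-7.6, -4.9, 4.8]
[-8.2, -3.3, 5.2]
```

Following the arc well, so I continue to shut.

arm_command:
  plan:
    - [-0.9,-0.0035,-0.0094,0.0023,0]
    - [-0.9,-0.0048,-0.0085,0.0031,0]
    - [-0.9,-0.0059,-0.0075,0.0038,0]
    - [-0.9,-0.0069,-0.0062,0.0043,0]
    - [-0.9,-0.0076,-0.0049,0.0048,0]
    - [-0.9,-0.0082,-0.0033,0.0052,0]
    - [-0.9,0,0,0,0]

```text
clock: 36.1
eef_pos: [501.0, 97.4, 55.8]
eef_rot: [3.141, 0.564, 2.976]
wrist_force: [3.8, 7.9, -2.4]
finger_gap: 15.6
finger_force: 8.0
```

```bash
sed -i 's/^n=6/n=1/' arc.py; python3 arc.py
```

```text
[ 0.229  0.226  2.148 -0.725  0.315 -0.533] [501.   97.4  55.8] lean 0.564 head -0.165 yz 0.0 yhead 1.4054
[ 3.8  7.9 -2.4] gap 15.59613041813863 TCP [-33.8  -6.7  35.8] grasp [-44.   -6.6  51.8]
ang to go -0.010220919257822203 r 60.36729246868705
[0.6, -0.2, -0.4]
```

arm_command:
  newtons: 20
  plan:
    - [-0.9,0,0,0,0]
    - [-0.9,-0.0015,0,0.0009,0]
    - [-0.9,-0.0013,0,0.0008,0]
    - [-0.9,0,0,0,0]

```text
clock: 36.6
eef_pos: [502.7, 97.0, 55.5]
eef_rot: [-3.14, 0.563, 2.977]
wrist_force: [-17.0, 10.7, 14.7]
finger_gap: 15.8
finger_force: 20.0
```

```bash
python3 arc.py
```

```text
[ 0.227  0.229  2.143 -0.718  0.317 -0.542] [502.7  97.   55.5] lean 0.563 head -0.167 yz -0.001 yhead 1.4054
[-17.   10.7  14.7] gap 15.761566788172033 TCP [-32.1  -6.8  35.5] grasp [-42.2  -6.8  51.6]
ang to go -0.04007019869215611 r 60.15588084302315
[2.1, 0.1, -1.3]
```

arm_command:
  plan:
    - [-0.4,0,0,0,0]
    - [0,0,0,0,0]
    - [0,0,0,0,0]
    - [0,0,0,-0.03,0]
    - [0,0,0,-0.05,0]
    - [0,0,0,-0.05,0]
    - [0,0.02,-0.03,-0.04,0]
    - [0,0,-0.04,-0.03,0]
    - [0,0,0,0,0]

```text
clock: 37.72
eef_pos: [369.6, 47.0, 216.5]
eef_rot: [3.142, 0.568, 2.973]
wrist_force: [0.8, 0.5, -0.6]
finger_gap: 46.7
finger_force: 0.0
```

```bash
python3 -c "
from h import *
a=cam('side','s5')['img'][190:310,225:385];b=cam('top','t5')['img'][160:250,190:330]
cv2.imwrite('pics/f5.png',np.vstack([cv2.resize(a,(440,330),interpolation=cv2.INTER_CUBIC),cv2.resize(b,(440,270),interpolation=cv2.INTER_CUBIC)]))
c=pickle.load(open('pics/s5.pkl','rb'));P=cloud(c)
print('knob top',rect(P,72,86,430,560,40,220)[1:]); print('expected shut',W(-45,-8,63),'0.08 rad',W(-29.5+62*np.cos(4.4596-.08),52+62*np.sin(4.4596-.08),63))
print('old',rect(P,32,45,540,630,225,315)); print('die',rect(P,52,58,490,580,60,140))
print('old die was',cloud(pickle.load(open('pics/side0.pkl','rb'))).shape,rect(cloud(pickle.load(open('pics/side0.pkl','rb'))),52,58,490,580,60,140))
st()"
```

```text
knob top (array([527.2,  94. ,  78.4]), np.int64(71))
expected shut [489.79824675  97.90860342  83.        ] 0.08 rad [485.33454408 100.06316354  83.        ]
old (((585.933349609375, 272.72015380859375), (32.295188903808594, 47.37873077392578), 79.98772430419922), array([584.4, 274. ,  38.4]), np.int64(179))
die (((525.8272094726562, 103.09810638427734), (29.612123489379883, 68.96244812011719), 77.24078369140625), array([535.5, 101.3,  55.4]), np.int64(114))
old die was (400, 640, 3) (((536.7438354492188, 101.79718780517578), (32.94825744628906, 46.27878952026367), 84.69808197021484), array([536.7, 102.5,  55.4]), np.int64(111))
[ 0.155 -0.448  2.293 -0.247  0.772 -1.117] [369.9  48.1 214.2] lean 0.564 head -0.17 yz -0.001 yhead 1.4029
```

View pics/f5.png

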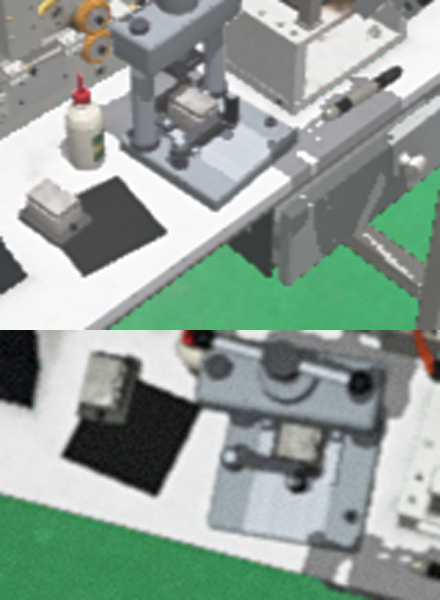

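Both views show the keeper bar across the die's front, with the knob at top-view composite (297,482). Both dies are upright.

```bash
python3 -c "
from h import *
c=pickle.load(open('pics/t5.pkl','rb'));k=onplane(c,190+297/440*140,160+(480-330)/3,83);p=onplane(c,190+233/440*140,160+(457-330)/3,50);print(Pf(k),Pf(p))
c=pickle.load(open('pics/s5.pkl','rb'));k=onplane(c,225+231*160/440,190+98*120/330,83);print('side',Pf(k))
print(ticket.sign_off())"
```

```text
[-45.  -9.  63.] [-29.5  50.6  30. ]
side [-48.7  -1.   63. ]
the job is handed in; nothing more can be done
None
```

The job is handed in at about 38 s of 72, with no verdict returned: old die upright on the mat, new die pushed home against the end stop, keeper swung shut to its stop, and the arm clear of everything.

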